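Clamp the tube rack on the bench shaker

TASK

Load the bench shaker: gently push the lidded tube rack along the platform until it is fully home against the rear stop, then turn the black clamp knob clockwise so that its sprung foot comes down and holds the rack with about 30 N: too loose lets it work free, well over that cracks the lid. Let go, with the rack still home, and leave the other things on the bench alone.

Things in the scene. Friction and masses are not known exactly. Their poses are not given: they have to be found in the camera images.
- shaker: white bench shaker, fixed, 150 mm wide, from x = -150 to +100 mm. Origin on the bench below the vertical clamp screw; x points along the platform to the rear stop (the way the rack is pushed), z up. Clamp bridge across y above the rack: posts at y = +-58 mm, beam 32 mm along x, from z = 135 to 153 mm.
- rack: white tube rack with closed clear flat lid: a block 160 (x) x 80 (y) x 45 mm, 0.2 to 0.42 kg, loose on the platform between the rails (2 mm play a side), 25 to 60 mm short of home. Origin: centre of its underside; x along its length, as the shaker's. Home: its rear face touches the rear stop. The foot presses on the middle of its lid.
- stem: steel clamp screw with the sprung rubber foot (28 mm wide) below the beam. Origin on the axis at the knob's underside, 180 mm high at knob 0 rad. The foot's setting is unknown within 6 mm, so feel for contact: at knob 0 it is 5 to 11 mm above the lid, at the start at least 3 mm. Its spring gives 6 N at first touch, then about 18 N per mm, 7 mm at most.
- knob_grip (a point): point on the screw axis 14 mm above the underside of the round black fluted clamp knob (44 mm diameter, 26 mm high, to be gripped across its diameter at any yaw from above). It goes down with the knob, 3.8 mm per rad; 194 mm above the bench at knob 0 rad.
- knob (a joint): clamp knob angle, 0 to 5.8 rad, starts at 0 to 0.5; grows as it turns clockwise seen from above, which lowers knob, stem and foot 3.8 mm per rad. Friction takes 0.22 N m to turn and keeps it where it is left; each newton of clamp force adds 0.0038 N m (30 N: 0.114 N m; at rest the friction may hide part of that, either way).
- reagent: bystander: bottle 48 mm wide, 105 mm high, beside the shaker; origin at the centre of its underside
- tipbox: bystander: grey and white pipette tip box 86 x 63 x 52 mm beside the shaker; origin at the centre of its underside
- timer: bystander: flat white timer 62 x 62 x 18 mm beside the shaker; origin at the centre of its underside
- home (a point): point on the shaker's aluminium platform (60 mm above the bench) below the screw axis: the rack's origin lies here when home. Two guide rails along x, 8 mm high, inner faces at y = +-42 mm. Rear stop: steel bar across, front face 80 mm beyond this point along x, top 22 mm above the platform.
There are look-alikes about, which are no part of the job. Leave any brown or yellow look-alike of the rack alone.

How it is judged:
On the way, in this order (a step that is already met when the one before it is completed fails the run):
1. the rack stands home against the rear stop (within 2.5 mm), the foot not yet on it (x of rack in the frame of shaker above -0.0025 m and contact force between stem and rack below 1 N), for 0.2 s.
2. the foot bears on the rack with 18 to 45 N (contact force between stem and rack between 18 and 45 N), for 0.2 s.
At the end, for the whole second after the job is handed in: the rack stands flat on the platform, home against the rear stop within 2.5 mm and at rest, and the clamp foot, left by the robot, presses on its lid with 18 to 45 N (all of step 2 and x of rack in the frame of shaker above -0.0025 m and angle between rack's own z axis and vertical below 0.05 rad and linear speed of rack below 0.01 m/s); the robot touches nothing.
It fails at once if the foot presses on the rack with more than 60 N (the lid cracks) (contact force between stem and rack above 60 N).
It fails at once if the robot pushes on the rack with more than 35 N (contact force between the arm and rack above 35 N).
It fails at once if the fingers push on the rack with more than 35 N (contact force between the fingers and rack above 35 N).
It fails at once if a bystander is moved by more than 20 mm (distance of any of reagent, tipbox, timer from where it was at the start of the episode above 0.02 m).
It also fails if it takes over 72 s, if anything falls off the work surface, if the arm or the gripper's body presses on something with over 40 N, if the wrist force passes 120 N, or if a joint passes its speed limit or range.

ROBOT

A 7-joint arm with a two-finger parallel gripper is mounted at the origin on the work surface. World frame = base frame: x ahead of the robot, y to its left, z up, the work surface at z = 0. Lengths are in m, angles in rad, forces in N, time in s.
With the tool pointing down it reaches from about 0.425 to 0.95 m from the base axis. Payload 16.7 kg.
Tool frame: the origin (TCP) lies at the very end of the fingers, on their centre line; the grasp point (between the pads) lies 19 mm behind it (manip.tcp_to_grasp is the distance from the TCP to the grasp point, in m); z points along the fingers, y is the line along which they close (so a half turn about z gives the same grasp; the last joint's range is limited). The gripper opens to 94 mm and grips with 3 to 60 N. Pads are 16 mm wide; open, the fingers measure 119 mm over their backs; the gripper's body (75 mm by 177 mm) begins 78 mm behind the grasp point.
Start: joints at [1.079, 0.426, 0.074, 1.606, -0.034, 1.111, -0.067], TCP at [0.227, -0.636, 0.205] pointing down, gripper open.
Joint ranges: [-2.85, 2.85], [-0.5, 2.14], [-1.23, 1.37], [0.21, 2.46], [-1.02, 4.16], [0.16, 2.05], [-2.73, 2.73]. Speed limits (rad/s): [1.89, 1.89, 2.39, 2.39, 3.01, 3.01, 3.01].

INTERFACE

Orientations are given as a unit quaternion [x, y, z, w].
In Python, from plant import manip, viewer, workorder gives the robot as it stands.
- The arm moves only by the tool drive_tool, never from a script. Its argument "rows" is a list of rows, each a list of 5 numbers: the opening, from 0 (shut) to 1 (fully open), then the shift along the world's x, y, z in mm, then the turn about the world's z in rad. A call has 1 to 12 rows; each row shifts and turns the commanded pose from where the row before left it; what a row does not reach is not made up. A row lasts 1/8 s, in which the tool goes at most 62.5 mm and 10.7 degrees, less where a joint would pass 70% of its speed; a pose out of reach is approached as far as the arm can. A call is refused whole if a number of a shift passes 62.5 or a number of a turn 0.188, either way. A call with a gripper value outside its range is refused whole. The fingers move at their own pace and stop on an object; "force" is the grip in N (left out, the last holds). Time passes only in rows, so rows that do not move let the fingers close. It gives the time, the measured TCP pose, the force, the opening and the grip force at its end, in the units of the state.
- manip.get_obs(): the state, without advancing time (a new reading comes with each control period).
- viewer.snapshot(name): name is "scene" or "top" or "wrist"; returns the picture (480x640x3 uint8, red, green, blue); there is no depth.
- viewer.camera_info(name): a dict with "camera_matrix" (3x3 intrinsics, pixels), "T" (4x4, takes a point from camera to world coordinates); the wrist camera has in their place "T_tool_cam" (4x4, takes a point from camera to tool coordinates, whose origin is the TCP and whose axes are the flange's). Camera axes: x right, y up, looking along -z (the intrinsics and any distortion apply to the point x, -y, -z); pixel columns grow to the right and rows downward; lengths in m; the calibration is good to about 2 mm. A picture is of the moment at which its call begins: read the wrist's pose just before it. camera_info takes no time and is no camera call.
- workorder.close_job(): hands the job in; it is judged then, once.
The state is a dict: "t": time; "joint_positions": joint angles; "dq": joint speeds; "effort": joint torques, N m; "position": TCP position; "orientation": TCP orientation; "contact_force": force on the tool from outside, world axes, zero at the start; "moment": the same for the moment, N m; "finger_gap": opening from 0.0 (shut) to 1.0 (fully open); "finger_force": force on a finger pad.
Only numpy, scipy, OpenCV 4.12 (cv2) and the standard library are available. Lean on these libraries where they do the work, as an engineer would, in place of code of your own. Each camera call takes 0.05 s, during which the arm holds its last target. There are 200 camera calls.

## Working session

There is one attempt and no reset: what is moved stays moved. The work goes in short steps, Python scripts to look and compute and a tool call to move; the robot and the scene stay as the last step left them, time stands still between calls to the robot, and variables do not carry over. Pictures are saved under pics/ and viewed, at most 10 in all, crops included, and the job is handed in when it is done.

Besides the shell and the picture viewer there is one more tool, called after ">>>" as name(argument=value, ...) on one line, values as JSON. drive_tool: Moves the arm, as the interface text tells. Its arguments: {"type":"object","properties":{"rows":{"type":"array"},"force":{"type":"number"}},"required":["rows"]}

```bash
mkdir -p pics
cat > h.py <<'E'
import numpy as np,cv2
from plant import manip,viewer,workorder
def snap(n,f):
    im=viewer.snapshot(n); cv2.imwrite('pics/'+f,im[:,:,::-1]); return im
def ray(n,u,v,z):
    c=viewer.camera_info(n);K=np.array(c['camera_matrix']);T=np.array(c['T'])
    d=np.linalg.inv(K)@[u,v,1];d=T[:3,:3]@[d[0],-d[1],-d[2]];o=T[:3,3]
    return o+d*(z-o[2])/d[2]
E
python3 - <<'E'
from h import *
print(manip.get_obs())
for n in('scene','top'): snap(n,n+'0.png');print(viewer.camera_info(n))
print(viewer.camera_info('wrist'))
E
```

```text
{'t': 0.0, 'joint_positions': array([ 1.07846446,  0.42671804,  0.07382811,  1.60661699, -0.03411199,
        1.110845  , -0.06709134]), 'dq': array([ 0.00092893, -0.00037049,  0.00060385, -0.00038328,  0.00069977,
       -0.00186127,  0.00067781]), 'effort': array([-1.75014588e-04, -9.35783529e+01,  3.66660073e+00, -4.54171443e+01,
       -4.87706345e-02,  2.01624847e-02,  5.91825213e-06]), 'position': array([ 0.22673559, -0.63528811,  0.20477986]), 'orientation': array([ 9.85344684e-01,  1.70573774e-01, -1.51041008e-04, -6.47005623e-04]), 'contact_force': array([-0.77033467, -0.30022655,  0.02994623]), 'moment': array([-0.00159682,  0.01597512, -0.00754182]), 'finger_force': 0.0, 'finger_gap': 0.9999778846245924}
{'camera_matrix': array([[465.70500976,   0.        , 323.64019319],
       [  0.        , 465.70500976, 241.0050196 ],
       [  0.        ,   0.        ,   1.        ]]), 'T': array([[-0.88684223, -0.33800875,  0.31505705,  0.87054903],
       [ 0.46204334, -0.64104972,  0.61283865,  0.63897039],
       [-0.00517759,  0.6890612 ,  0.72468466,  0.8163214 ],
       [ 0.   
[... 301 characters left out ...]
990108, -0.01249304,  0.00646195,  0.06129033],
       [ 0.00479596,  0.12905945,  0.99162526,  1.04158938],
       [ 0.        ,  0.        ,  0.        ,  1.        ]])}
{'camera_matrix': array([[349.77626342,   0.        , 315.29733943],
       [  0.        , 349.77626342, 236.93604471],
       [  0.        ,   0.        ,   1.        ]]), 'T_tool_cam': array([[ 1.95639510e-03,  9.72420308e-01,  2.33227178e-01,
         6.81249932e-02],
       [ 9.99998053e-01, -1.96259607e-03, -2.05477837e-04,
        -6.10972784e-04],
       [ 2.57919922e-04,  2.33227126e-01, -9.72422255e-01,
        -1.77869479e-01],
       [ 0.00000000e+00,  0.00000000e+00,  0.00000000e+00,
         1.00000000e+00]])}
```

View pics/scene0.png

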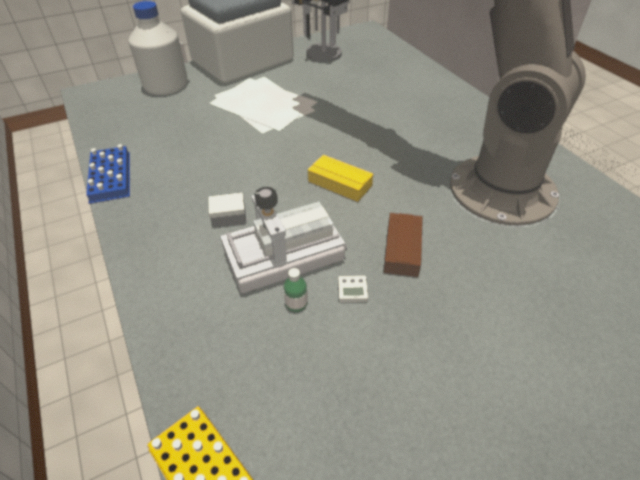

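View pics/top0.png

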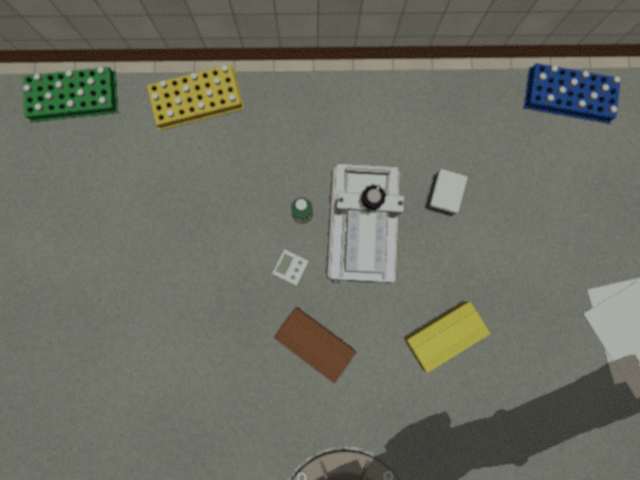

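Top view: the shaker is at about (365,222) px, with its knob at (373,197) and its rear stop at the top (+x). Rack candidates are the white lidded block on the shaker (367,240), the brown block (315,344), the yellow block (448,337), and the coloured racks at (70,93), (195,95) and (572,92). Only the white one on the platform fits the description. I'll confirm that in a crop.

Run:
```python
from h import *
im=cv2.imread('pics/top0.png')[155:290,320:410]
a=cv2.resize(im,None,fx=4.4,fy=4.4,interpolation=cv2.INTER_CUBIC)
im=cv2.imread('pics/scene0.png')[175:300,205:360]
b=cv2.resize(im,(400,int(125*400/155)),interpolation=cv2.INTER_CUBIC)
o=np.zeros((600,800,3),np.uint8);o[:a.shape[0],:a.shape[1]]=a[:600,:];o[:b.shape[0],400:]=b
cv2.imwrite('pics/c1.png',o)
```

```text
(no output)
```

View pics/c1.png

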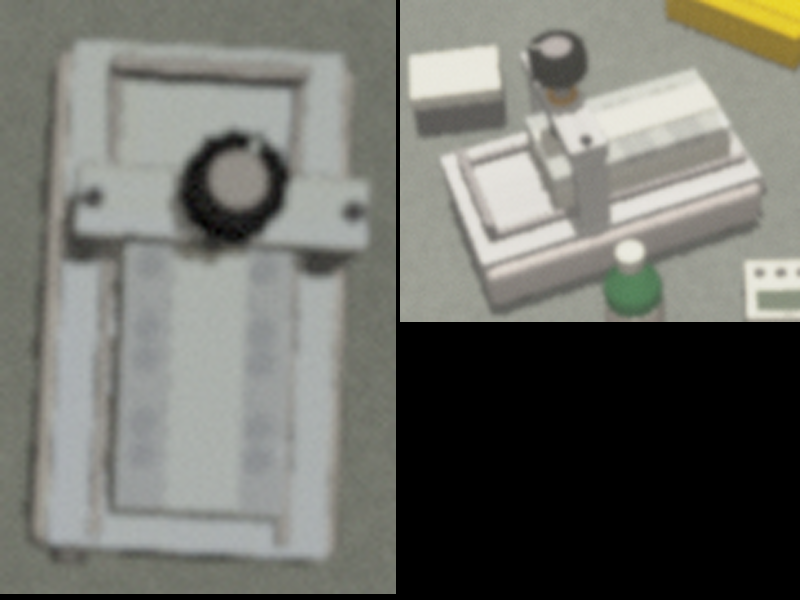

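The crop confirms it: a white rack with a clear lid sits between the rails, with its front lid edge at crop row ~514 and a gap behind the bridge up to the rear stop. Next I'll measure.

Run:
```python
from h import *
P=lambda a,b,z:ray('top',320+a/4.4,155+b/4.4,z)
pr=lambda s,p:print(s,np.round(p*1000,1))
b1,b2=P(93,197,.153),P(353,210,.153);pr('bolts',b1);pr('',b2);d=b1-b2
print('mid',(b1+b2)/2,'len',np.linalg.norm(d),'yaw of y axis-90', np.arctan2(d[1],d[0])-np.pi/2)
f1,f2=P(115,511,.105),P(280,518,.105);pr('front',f1);pr('',f2)
s1,s2=P(115,62,.082),P(308,70,.082);pr('stop top front?',s1);pr('',s2)
s1,s2=P(113,74,.082),P(305,82,.082);pr('stop front',s1);pr('',s2)
# knob blobs
for n,roi in(('top',(155,230,340,410)),('scene',(175,225,240,290))):
    im=cv2.imread(f'pics/{n}0.png');r0,r1,c0,c1=roi
    m=(im[r0:r1,c0:c1].max(2)<70).astype(np.uint8)
    k,l,st,ce=cv2.connectedComponentsWithStats(m);i=1+np.argmax(st[1:,4])
    cs,_=cv2.findContours((l==i).astype(np.uint8),cv2.RETR_EXTERNAL,cv2.CHAIN_APPROX_NONE)
    h=cv2.convexHull(max(cs,key=len));(x,y),r=cv2.minEnclosingCircle(h)
    M=cv2.moments(h);print(n,st[i],x+c0,y+r0,r,M['m10']/M['m00']+c0,M['m01']/M['m00']+r0)
    pr(n+' knob mid z.192',ray(n,M['m10']/M['m00']+c0,M['m01']/M['m00']+r0,.192))
pr('cap',P(238,180,.205))
for y in(50,555):pr('edge',P(45 if y>300 else 78,y,.06));
```

```text
bolts [651.4   4.8 153. ]
 [ 644.1 -110.8  153. ]
mid [ 0.6477477  -0.05299604  0.153     ] len 0.11578049934436373 yaw of y axis-90 -0.06312359686632818
front [514.5  -5.4 105. ]
 [510.3 -81.2 105. ]
stop top front? [733.2 -11.8  82. ]
 [ 728.1 -105.2   82. ]
stop front [727.2 -10.7  82. ]
 [ 722.1 -103.6   82. ]
top [ 21  30  24  27 279] 371.7567558288574 198.4054069519043 13.463034629821777 372.22689393939396 197.82651515151514
top knob mid z.192 [646.1 -51.1 192. ]
scene [18 26  6  5 10] 260.5 203.5 2.9155757427215576 260.50666666666666 203.10666666666665
scene knob mid z.192 [662.7 -41.2 192. ]
cap [646.8 -52.9 205. ]
edge [745.7   4.8  60. ]
edge [496.4  25.5  60. ]
```

>>> drive_tool(rows=[[0,20,49,0,-0.034],[0,20,49,0,-0.034],[0,20,49,0,-0.034],[0,20,49,0,-0.034],[0,20,49,0,-0.034],[0,20,49,0,-0.034],[0,20,49,0,-0.034],[0,20,49,0,-0.034],[0,20,49,0,-0.034],[0,20,49,0,-0.034],[0,20,49,0,-0.034],[0,24,49,0,-0.034]], force=20)

```text
t: 1.6
position: [0.471, -0.0462, 0.2055]
orientation: [0.999, -0.033, 0.0, 0.0]
contact_force: [-0.4, -0.6, 0.0]
finger_gap: 0.006
finger_force: 0.0
```

>>> drive_tool(rows=[[0,0,0,-35,0],[0,0,0,-35,0],[0,0,0,-35,0],[0,0,0,-25,0],[0,8,0,0,0],[0,8,-1,0,0],[0,4,0,0,0],[0,4,0,0,0],[0,4,0,0,0],[0,4,-1,0,0],[0,0,0,0,0]])

```text
t: 2.98
position: [0.5031, -0.0498, 0.0755]
orientation: [0.999, -0.033, 0.0, -0.0]
contact_force: [0.0, 0.3, -0.4]
finger_gap: 0.003
finger_force: 0.0
```

>>> drive_tool(rows=[[0,0,6,0,0],[0,4,0,0,0],[0,4,0,0,0],[0,4,-1,0,0],[0,4,0,0,0],[0,4,0,0,0],[0,4,0,0,0],[0,4,-1,0,0],[0,4,0,0,0],[0,0,0,0,0]])

```text
t: 4.22
position: [0.535, -0.0457, 0.0754]
orientation: [0.999, -0.033, -0.0, -0.0]
contact_force: [0.8, -0.5, -0.1]
finger_gap: 0.003
finger_force: 0.2
```

Run:
```python
from h import *
a=snap('top','t1.png')[155:290,320:410,::-1];b=snap('scene','s1.png')[155:300,205:360,::-1]
o=np.zeros((600,800,3),np.uint8);a=cv2.resize(a,None,fx=4.4,fy=4.4,interpolation=2);o[:594,:396]=a
b=cv2.resize(b,(400,374),interpolation=2);o[:374,400:]=b;cv2.imwrite('pics/c2.png',o)
```

```text
(no output)
```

View pics/c2.png

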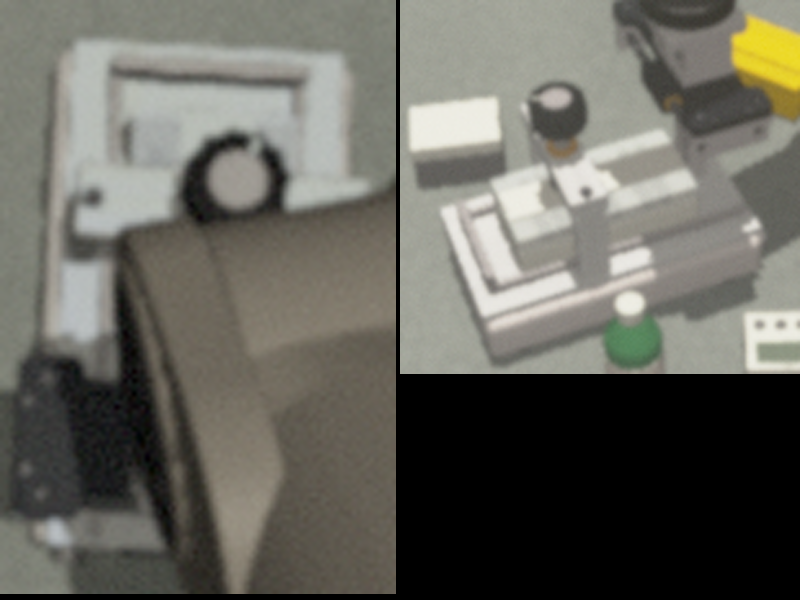

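The rack is sliding: its rear lid edge is now at about crop row 118 in the top view, with a gap left up to the stop. I'll continue more slowly.

Run:
```python
from h import *
for r in(116,120):print(ray('top',320+215/4.4,155+r/4.4,.105))
```

```text
[ 0.69990491 -0.05660233  0.105     ]
[ 0.69797316 -0.05654814  0.105     ]
```

>>> drive_tool(rows=[[0,4,0,0,0],[0,4,-1,0,0],[0,3,0,0,0],[0,2,0,0,0],[0,1,0,0,0]])

```text
t: 4.95
position: [0.5489, -0.0467, 0.0754]
orientation: [0.999, -0.033, -0.0, -0.0]
contact_force: [-2.9, 0.1, -0.5]
finger_gap: 0.007
finger_force: 1.2
```

>>> drive_tool(rows=[[0,2,0,0,0],[0,2,0,0,0],[0,2,0,0,0],[0,1,0,0,0],[0,1,0,0,0],[0,0,0,0,0]])

```text
t: 5.7
position: [0.557, -0.0467, 0.0755]
orientation: [0.999, -0.033, 0.0, -0.0]
contact_force: [-1.0, 0.6, -0.7]
finger_gap: 0.007
finger_force: 0.6
```

>>> drive_tool(rows=[[0,1,0,0,0],[0,0,0,0,0]])

```text
t: 5.95
position: [0.5579, -0.0467, 0.0755]
orientation: [0.999, -0.033, 0.0, -0.0]
contact_force: [-1.5, -0.3, 0.9]
finger_gap: 0.002
finger_force: 0.9
```

>>> drive_tool(rows=[[0,1,0,0,0],[0,0,0,0,0]])

```text
t: 6.2
position: [0.5584, -0.0467, 0.0755]
orientation: [0.999, -0.033, -0.0, 0.0]
contact_force: [-6.4, 0.0, 4.1]
finger_gap: 0.007
finger_force: 3.1
```

>>> drive_tool(rows=[[0,0.5,0,0,0],[0,0,0,0,0]])

```text
t: 6.45
position: [0.5584, -0.0467, 0.0755]
orientation: [0.999, -0.033, -0.001, 0.0]
contact_force: [-9.1, -0.3, 7.7]
finger_gap: 0.006
finger_force: 4.9
```

>>> drive_tool(rows=[[0,0.5,0,0,0],[0,0,0,0,0]])

```text
t: 6.7
position: [0.5584, -0.0467, 0.0755]
orientation: [0.999, -0.033, -0.001, 0.0]
contact_force: [-13.4, 1.2, 11.2]
finger_gap: 0.003
finger_force: 6.6
```

The rack stops firmly at TCP x = 0.5584. I'll back off, rise, and check.

>>> drive_tool(rows=[[0,-5,0,0,0],[0,-25,2,0,0],[0,-20,0,30,0],[0.5,0,0,60,0],[1,0,0,60,0],[1,0,0,30,0],[1,0,0,0,0.1],[1,0,0,0,0.1]])

```text
t: 7.7
position: [0.5104, -0.0447, 0.2562]
orientation: [0.998, 0.069, 0.001, 0.0]
contact_force: [-0.6, -0.4, 0.4]
finger_gap: 0.502
finger_force: 0.0
```

Run:
```python
from h import *
o=manip.get_obs();print(np.round(o['joint_positions'],3),o['position'],o['orientation'],o['moment'],o['contact_force'])
w=snap('wrist','w2.png')
a=viewer.snapshot('top')[155:290,320:410,::-1];b=viewer.snapshot('scene')[155:300,205:360,::-1]
q=np.zeros((600,800,3),np.uint8);q[:594,:396]=cv2.resize(a,None,fx=4.4,fy=4.4,interpolation=2)
q[:300,400:]=cv2.resize(b,(400,374),interpolation=2)[:300];q[300:,400:]=cv2.resize(w[:,:,::-1],(400,300));cv2.imwrite('pics/c3.png',q)
```

```text
[ 0.29   0.133 -0.359  1.887  0.052  1.128 -1.521] [ 0.51037292 -0.04470771  0.25622033] [9.97621113e-01 6.89266616e-02 1.09263324e-03 1.89933142e-04] [ 0.02367027 -0.02549356 -0.01650911] [-0.63279636 -0.37151425  0.44447287]
```

View pics/c3.png

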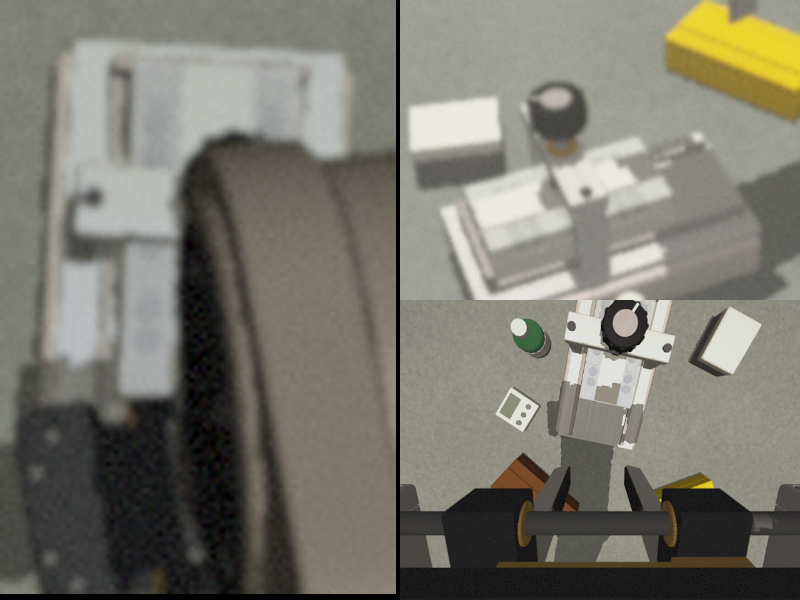

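The rack's rear face is now flush with the stop: the gap at the top of the top view is closed. The wrist view shows the knob cap at about (363,35) px full scale, and I'll use it to refine the axis position.

Run:
```python
from h import *
from scipy.spatial.transform import Rotation as R
o=manip.get_obs();im=cv2.imread('pics/w2.png')
m=(im.max(2)<75).astype(np.uint8);m[110:]=0;m[:,:290]=0;m[:,430:]=0
m=cv2.morphologyEx(m,cv2.MORPH_OPEN,np.ones((3,3)))
k,l,st,ce=cv2.connectedComponentsWithStats(m);i=1+np.argmax(st[1:,4]);print(st[i])
c=viewer.camera_info('wrist');K=c['camera_matrix'];T=np.eye(4);T[:3,:3]=R.from_quat(o['orientation']).as_matrix();T[:3,3]=o['position'];T=T@c['T_tool_cam']
def wr(u,v,z):
    d=np.linalg.inv(K)@[u,v,1];d=T[:3,:3]@[d[0],-d[1],-d[2]];return T[:3,3]+d*(z-T[2,3])/d[2]
cap=((im.min(2)>120)&(im.max(2)-im.min(2)<45)).astype(np.uint8)
x,y,w,h=st[i][:4];hole=np.zeros_like(cap);hole[y+8:y+h-14,x+10:x+w-10]=cap[y+8:y+h-14,x+10:x+w-10]
k,l,s2,c2=cv2.connectedComponentsWithStats(hole);j=1+np.argmax(s2[1:,4]);print(s2[j],c2[j],wr(*c2[j],.205),wr(363,35,.205))
for u,v in((273*1,42),(434,78)):print(wr(u,v,.153))
```

```text
[ 322    0   75   87 3408]
[ 341    8   41   51 1468] [360.89168937  35.15326975] [ 0.64803027 -0.0524888   0.205     ] [ 0.64827841 -0.05370852  0.205     ]
[0.65110155 0.0061644  0.153     ]
[ 0.64305152 -0.11509302  0.153     ]
```

>>> drive_tool(rows=[[1,28,-2,0,0.1],[1,28,-2,0,0.1],[1,28,-2,0,0.1],[1,28,-1,0,0.1],[1,25,-1,0,0.1],[1,0,0,-25,0],[1,0,0,-25,0],[1,0,0,-20,0],[1,0,0,-10,0],[1,0,0,0,0]])

```text
t: 9.1
position: [0.6468, -0.0527, 0.1751]
orientation: [0.95, 0.312, -0.0, -0.0]
contact_force: [0.3, -0.5, -0.2]
finger_gap: 0.997
finger_force: 0.0
```

Run:
```python
from h import *
o=manip.get_obs();print(np.round(o['joint_positions'],3),o['position'],o['orientation'],o['moment'],o['contact_force'])
```

```text
[ 0.276  0.439 -0.391  1.676  0.186  1.064 -1.109] [ 0.64675039 -0.05269652  0.17514633] [ 9.50145389e-01  3.11807071e-01 -2.53812187e-04 -1.58656453e-04] [ 0.00608935 -0.07872279  0.05089314] [ 0.32859905 -0.54755474 -0.18058401]
```

Clockwise turning lowers joint 7, so I'll pre-rotate +2.3 rad to get the range for the whole turn in one grip.

>>> drive_tool(rows=[[1,0,0,0,0.185],[1,0,0,0,0.185],[1,0,0,0,0.185],[1,0,0,0,0.185],[1,0,0,0,0.185],[1,0,0,0,0.185],[1,0,0,0,0.185],[1,0,0,0,0.185],[1,0,0,0,0.185],[1,0,0,0,0.185],[1,0,0,0,0.185],[1,0,0,0,0.185]])

```text
t: 10.6
position: [0.6474, -0.0529, 0.1766]
orientation: [0.14, 0.99, -0.0, 0.001]
contact_force: [-0.3, -0.6, -0.1]
finger_gap: 1.002
finger_force: 0.0
```

>>> drive_tool(rows=[[1,0,0,0,0.15],[1,0.5,0,0,0],[1,0,0,0,0]])

```text
t: 10.98
position: [0.6476, -0.0528, 0.176]
orientation: [0.07, 0.998, -0.0, 0.0]
contact_force: [0.6, 0.5, 0.8]
finger_gap: 1.001
finger_force: 0.0
```

```bash
cat > st.py <<'E'
from h import *
from scipy.spatial.transform import Rotation as R
o=manip.get_obs();q=o['orientation'];print(round(o['t'],2),'q7',np.round(o['joint_positions'][6],3),np.round(o['position'],4),'yaw',round(2*np.arctan2(q[1],q[0]),4),'M',np.round(o['moment'],3),'F',np.round(o['contact_force'],1),o['finger_gap'],o['finger_force'])
E
python3 st.py
```

```text
10.97 q7 1.04 [ 0.6476 -0.0528  0.176 ] yaw 3.0008 M [ 0.053 -0.118 -0.004] F [0.6 0.5 0.8] 1.0013452219927976 0.0
```

>>> drive_tool(rows=[[0.4,0,0,0,0],[0.4,0,0,0,0],[0.3,0,0,0,0],[0.3,0,0,0,0],[0.3,0,0,0,0],[0.3,0,0,0,0]], force=40)

```text
t: 11.72
position: [0.6473, -0.0528, 0.1755]
orientation: [0.068, 0.998, -0.0, -0.0]
contact_force: [0.1, -0.2, -0.3]
finger_gap: 0.463
finger_force: 40.0
```

```bash
python3 st.py
```

```text
11.72 q7 1.043 [ 0.6473 -0.0528  0.1755] yaw 3.0046 M [-0.14  -0.132 -0.006] F [ 0.1 -0.2 -0.3] 0.4631644382455893 40.00006377696991
```

>>> drive_tool(rows=[[0.3,0,0,-0.4,-0.1],[0.3,0,0,-0.4,-0.1],[0.3,0,0,-0.4,-0.1]])

```text
t: 12.1
position: [0.6474, -0.0527, 0.1743]
orientation: [0.218, 0.976, -0.0, 0.0]
contact_force: [-1.2, -0.5, 0.8]
finger_gap: 0.46
finger_force: 40.0
```

```bash
python3 st.py
```

```text
12.1 q7 0.771 [ 0.6474 -0.0527  0.1743] yaw 2.7015 M [-0.039 -0.09   0.169] F [-1.2 -0.5  0.8] 0.4602748256467999 39.998236298561096
```

>>> drive_tool(rows=[[0.3,0,0,-0.4,-0.1],[0.3,0,0,-0.4,-0.1]])

```text
t: 12.35
position: [0.6474, -0.0527, 0.1736]
orientation: [0.315, 0.949, 0.0, 0.0]
contact_force: [-0.3, 0.0, 1.0]
finger_gap: 0.458
finger_force: 40.0
```

```bash
python3 st.py
```

```text
12.35 q7 0.59 [ 0.6474 -0.0527  0.1736] yaw 2.5016 M [ 0.023 -0.119  0.166] F [-0.3  0.   1. ] 0.4577591260584708 39.99825954437256
```

>>> drive_tool(rows=[[0.3,0,0,-0.4,-0.1],[0.3,0,0,-0.4,-0.1]])

```text
t: 12.6
position: [0.6475, -0.0525, 0.1728]
orientation: [0.408, 0.913, 0.0, 0.0]
contact_force: [0.3, 0.8, 0.6]
finger_gap: 0.461
finger_force: 40.0
```

```bash
python3 st.py
```

```text
12.6 q7 0.41 [ 0.6475 -0.0525  0.1728] yaw 2.3017 M [-0.001 -0.168  0.197] F [0.3 0.8 0.6] 0.46143666533569 39.998356103897095
```

>>> drive_tool(rows=[[0.3,0,0,-0.4,-0.1]])

```text
t: 12.72
position: [0.6475, -0.0526, 0.1724]
orientation: [0.453, 0.892, 0.0, 0.0]
contact_force: [0.2, 0.1, -0.9]
finger_gap: 0.459
finger_force: 40.0
```

```bash
python3 st.py
```

```text
12.72 q7 0.319 [ 0.6475 -0.0526  0.1724] yaw 2.2017 M [-0.029 -0.271  0.215] F [ 0.2  0.1 -0.9] 0.45879438795069655 39.99835431575775
```

>>> drive_tool(rows=[[0.3,0,0,-0.4,-0.1]])

```text
t: 12.85
position: [0.6476, -0.0526, 0.172]
orientation: [0.497, 0.868, 0.0, 0.0]
contact_force: [0.3, -0.8, 1.3]
finger_gap: 0.457
finger_force: 40.0
```

```bash
python3 st.py
```

```text
12.85 q7 0.229 [ 0.6476 -0.0526  0.172 ] yaw 2.1017 M [-0.009 -0.309  0.175] F [ 0.3 -0.8  1.3] 0.4573831020830722 39.998361468315125
```

>>> drive_tool(rows=[[0.3,0,0,-0.4,-0.1]])

```text
t: 12.98
position: [0.6476, -0.0525, 0.1717]
orientation: [0.54, 0.842, 0.0, 0.0]
contact_force: [0.8, 0.7, 1.1]
finger_gap: 0.461
finger_force: 40.0
```

```bash
python3 st.py
```

```text
12.97 q7 0.138 [ 0.6476 -0.0525  0.1717] yaw 2.0018 M [-0.033 -0.338  0.226] F [0.8 0.7 1.1] 0.46103891102400213 39.99825417995453
```

>>> drive_tool(rows=[[0.3,0,0,-0.4,-0.1]])

```text
t: 13.1
position: [0.6476, -0.0525, 0.1713]
orientation: [0.581, 0.814, 0.0, 0.0]
contact_force: [0.6, 0.7, 0.6]
finger_gap: 0.462
finger_force: 40.0
```

```bash
python3 st.py
```

```text
13.1 q7 0.047 [ 0.6476 -0.0525  0.1713] yaw 1.9017 M [-0.014 -0.335  0.156] F [0.6 0.7 0.6] 0.4619829649442717 39.99839186668396
```

>>> drive_tool(rows=[[0.3,0,0,-0.4,-0.1]])

```text
t: 13.22
position: [0.6477, -0.0525, 0.1709]
orientation: [0.621, 0.784, 0.0, 0.0]
contact_force: [1.3, 0.3, 0.5]
finger_gap: 0.46
finger_force: 40.0
```

```bash
python3 st.py
```

```text
13.22 q7 -0.044 [ 0.6477 -0.0525  0.1709] yaw 1.8017 M [-0.019 -0.414  0.178] F [1.3 0.3 0.5] 0.45996804667322233 39.99840974807739
```

>>> drive_tool(rows=[[0.3,0,0,-0.4,-0.1]])

```text
t: 13.35
position: [0.6478, -0.0525, 0.1705]
orientation: [0.659, 0.752, 0.0, 0.0]
contact_force: [1.2, 0.3, 0.4]
finger_gap: 0.465
finger_force: 40.0
```

```bash
python3 st.py
```

```text
13.35 q7 -0.135 [ 0.6478 -0.0525  0.1705] yaw 1.7017 M [-0.055 -0.458  0.251] F [1.2 0.3 0.4] 0.4647160457886814 39.99834895133972
```

```bash
cat > av.py <<'E'
from h import *
m=[]
for i in range(6): viewer.snapshot('wrist'); m.append(manip.get_obs()['moment'][2])
q=manip.get_obs()['orientation'];print(np.round(m,3),'mean',np.mean(m).round(4),'yaw',round(2*np.arctan2(q[1],q[0]),4))
E
python3 av.py
```

```text
[-0.012 -0.215 -0.219 -0.23  -0.247 -0.173] mean -0.1827 yaw 1.7066
```

>>> drive_tool(rows=[[0.3,0,0,-0.4,-0.1]])

```text
t: 13.78
position: [0.6478, -0.0525, 0.1701]
orientation: [0.695, 0.719, 0.0, 0.0]
contact_force: [3.1, 1.0, 2.6]
finger_gap: 0.462
finger_force: 40.0
```

```bash
python3 av.py
```

```text
[-0.006 -0.244 -0.254 -0.2   -0.199 -0.132] mean -0.1726 yaw 1.607
```

>>> drive_tool(rows=[[0.3,0,0,-0.4,-0.1]])

```text
t: 14.2
position: [0.6478, -0.0526, 0.1697]
orientation: [0.73, 0.684, 0.0, 0.0]
contact_force: [5.6, 1.2, 3.4]
finger_gap: 0.463
finger_force: 40.0
```

```bash
python3 av.py
```

```text
[ 0.05  -0.263 -0.27  -0.268 -0.24  -0.252] mean -0.2074 yaw 1.5065
```

>>> drive_tool(rows=[[0.3,0.3,0,-0.2,-0.1]])

```text
t: 14.62
position: [0.6479, -0.0525, 0.1694]
orientation: [0.763, 0.646, 0.0, -0.0]
contact_force: [5.1, 1.2, 1.7]
finger_gap: 0.461
finger_force: 40.0
```

```bash
python3 st.py
```

```text
14.62 q7 -0.404 [ 0.6479 -0.0525  0.1694] yaw 1.4052 M [ 0.387 -0.928  0.186] F [5.1 1.2 1.7] 0.4612207719666971 39.99797880649567
```

>>> drive_tool(rows=[[0.3,0.2,0,-0.3,-0.1]])

```text
t: 14.75
position: [0.6479, -0.0526, 0.169]
orientation: [0.795, 0.607, 0.0, -0.0]
contact_force: [3.9, 1.1, 0.6]
finger_gap: 0.461
finger_force: 40.0
```

```bash
python3 st.py
```

```text
14.75 q7 -0.497 [ 0.6479 -0.0526  0.169 ] yaw 1.3036 M [ 0.264 -0.866  0.178] F [3.9 1.1 0.6] 0.4611199520673614 39.99861180782318
```

>>> drive_tool(rows=[[0.3,0,0,-0.3,-0.1]])

```text
t: 14.88
position: [0.6479, -0.0526, 0.1686]
orientation: [0.824, 0.566, 0.0, -0.0]
contact_force: [4.5, 1.5, 0.2]
finger_gap: 0.463
finger_force: 40.0
```

```bash
python3 st.py
```

```text
14.88 q7 -0.588 [ 0.6479 -0.0526  0.1686] yaw 1.2036 M [ 0.218 -1.188  0.21 ] F [4.5 1.5 0.2] 0.4629435848566241 39.99817728996277
```

>>> drive_tool(rows=[[0.3,0.3,0,-0.3,-0.1]])

```text
t: 15.0
position: [0.648, -0.0526, 0.1682]
orientation: [0.852, 0.524, -0.0, -0.0]
contact_force: [1.4, 1.1, 1.0]
finger_gap: 0.464
finger_force: 40.0
```

```bash
python3 st.py
```

```text
15.0 q7 -0.68 [ 0.648  -0.0526  0.1682] yaw 1.1036 M [ 0.228 -0.587  0.158] F [1.4 1.1 1. ] 0.4641354770472708 39.99838471412659
```

>>> drive_tool(rows=[[0.3,0.2,0,-0.4,-0.1]])

```text
t: 15.12
position: [0.648, -0.0526, 0.1678]
orientation: [0.877, 0.481, -0.0, -0.0]
contact_force: [1.4, 0.4, 2.8]
finger_gap: 0.461
finger_force: 40.0
```

```bash
python3 st.py
```

```text
15.12 q7 -0.771 [ 0.648  -0.0526  0.1678] yaw 1.0036 M [ 0.197 -0.321  0.192] F [1.4 0.4 2.8] 0.460914615376918 39.99886751174927
```

>>> drive_tool(rows=[[0.3,0,0,-0.4,-0.1]])

```text
t: 15.25
position: [0.6481, -0.0527, 0.1675]
orientation: [0.9, 0.437, -0.0, -0.0]
contact_force: [1.9, 0.9, 2.4]
finger_gap: 0.461
finger_force: 40.0
```

```bash
python3 st.py
```

```text
15.25 q7 -0.863 [ 0.6481 -0.0527  0.1675] yaw 0.9035 M [ 0.15  -0.535  0.161] F [1.9 0.9 2.4] 0.4609168398482612 39.998751282691956
```

>>> drive_tool(rows=[[0.3,0.1,0,-0.3,-0.1]])

```text
t: 15.38
position: [0.6481, -0.0527, 0.1671]
orientation: [0.92, 0.391, -0.0, -0.0]
contact_force: [2.1, 1.1, 0.8]
finger_gap: 0.46
finger_force: 40.0
```

```bash
python3 st.py
```

```text
15.38 q7 -0.954 [ 0.6481 -0.0527  0.1671] yaw 0.8035 M [ 0.106 -0.463  0.159] F [2.1 1.1 0.8] 0.4602565861793624 39.99839186668396
```

>>> drive_tool(rows=[[0.3,0.1,0,-0.4,-0.1]])

```text
t: 15.5
position: [0.6481, -0.0527, 0.1667]
orientation: [0.939, 0.345, -0.0, -0.0]
contact_force: [1.4, 0.5, 3.1]
finger_gap: 0.461
finger_force: 40.0
```

```bash
python3 st.py
```

```text
15.5 q7 -1.046 [ 0.6481 -0.0527  0.1667] yaw 0.7035 M [ 0.073 -0.246  0.154] F [1.4 0.5 3.1] 0.46104377764292026 39.99879598617554
```

>>> drive_tool(rows=[[0.3,0.1,0,-0.4,-0.1]])

```text
t: 15.62
position: [0.6481, -0.0528, 0.1663]
orientation: [0.955, 0.297, -0.001, -0.0]
contact_force: [-0.1, 1.0, 2.2]
finger_gap: 0.459
finger_force: 40.0
```

```bash
python3 st.py
```

```text
15.62 q7 -1.137 [ 0.6481 -0.0528  0.1663] yaw 0.6034 M [ 0.103 -0.131  0.176] F [-0.1  1.   2.2] 0.45885645493671723 39.99903738498688
```

>>> drive_tool(rows=[[0.3,0,0,-0.3,-0.1]])

```text
t: 15.75
position: [0.6482, -0.0528, 0.166]
orientation: [0.968, 0.249, -0.001, -0.0]
contact_force: [0.3, 0.5, 1.6]
finger_gap: 0.463
finger_force: 40.0
```

```bash
python3 st.py
```

```text
15.75 q7 -1.229 [ 0.6482 -0.0528  0.166 ] yaw 0.5035 M [ 0.066 -0.295  0.279] F [0.3 0.5 1.6] 0.46262492804829336 39.99855816364288
```

>>> drive_tool(rows=[[0.3,0,0,-0.4,-0.1]])

```text
t: 15.88
position: [0.6482, -0.0528, 0.1656]
orientation: [0.98, 0.2, -0.001, -0.0]
contact_force: [0.1, 0.8, 2.8]
finger_gap: 0.462
finger_force: 40.0
```

```bash
python3 st.py
```

```text
15.88 q7 -1.321 [ 0.6482 -0.0528  0.1656] yaw 0.4034 M [-0.021 -0.277  0.22 ] F [0.1 0.8 2.8] 0.46205131960310897 39.99874770641327
```

>>> drive_tool(rows=[[0.3,0,0,-0.3,-0.1]])

```text
t: 16.0
position: [0.6482, -0.0529, 0.1652]
orientation: [0.989, 0.151, -0.0, 0.0]
contact_force: [1.9, -0.2, 1.1]
finger_gap: 0.46
finger_force: 40.0
```

```bash
python3 st.py
```

```text
16.0 q7 -1.412 [ 0.6482 -0.0529  0.1652] yaw 0.3035 M [-0.046 -0.326  0.312] F [ 1.9 -0.2  1.1] 0.459667536600678 39.99837040901184
```

>>> drive_tool(rows=[[0.3,0,0,-0.1,-0.03]])

```text
t: 16.12
position: [0.6482, -0.0529, 0.1651]
orientation: [0.991, 0.137, -0.001, 0.0]
contact_force: [0.2, -0.5, 1.8]
finger_gap: 0.462
finger_force: 40.0
```

```bash
python3 st.py
```

```text
16.12 q7 -1.438 [ 0.6482 -0.0529  0.1651] yaw 0.2753 M [-0.171 -0.175  0.309] F [ 0.2 -0.5  1.8] 0.46229635503070954 40.00042498111725
```

>>> drive_tool(rows=[[0.3,0,0,-0.1,-0.03]])

```text
t: 16.25
position: [0.6482, -0.0529, 0.165]
orientation: [0.992, 0.122, -0.0, 0.0]
contact_force: [0.4, -0.3, 1.2]
finger_gap: 0.461
finger_force: 40.0
```

```bash
python3 st.py
```

```text
16.25 q7 -1.465 [ 0.6482 -0.0529  0.165 ] yaw 0.2454 M [-0.188 -0.003  0.277] F [ 0.4 -0.3  1.2] 0.46077968850534495 39.99998688697815
```

>>> drive_tool(rows=[[0.3,0,0,-0.1,-0.03]])

```text
t: 16.38
position: [0.6482, -0.0529, 0.1649]
orientation: [0.994, 0.107, -0.0, -0.0]
contact_force: [-0.7, -0.8, 0.3]
finger_gap: 0.46
finger_force: 40.0
```

```bash
python3 st.py
```

```text
16.38 q7 -1.494 [ 0.6482 -0.0529  0.1649] yaw 0.2142 M [-0.232  0.14   0.303] F [-0.7 -0.8  0.3] 0.46016157042036393 39.999632835388184
```

>>> drive_tool(rows=[[0.3,0,0,0.1,0.03]])

```text
t: 16.5
position: [0.6482, -0.0529, 0.165]
orientation: [0.992, 0.123, -0.0, 0.0]
contact_force: [-1.3, -1.3, 0.2]
finger_gap: 0.466
finger_force: 40.0
```

```bash
python3 st.py
```

```text
16.5 q7 -1.465 [ 0.6482 -0.0529  0.165 ] yaw 0.2459 M [-0.293  0.326 -0.13 ] F [-1.3 -1.3  0.2] 0.465854218958779 40.00031232833862
```

>>> drive_tool(rows=[[0.3,0,0,0.1,0.03]])

```text
t: 16.62
position: [0.6482, -0.0529, 0.1651]
orientation: [0.99, 0.138, -0.0, -0.0]
contact_force: [-2.1, -1.2, -0.1]
finger_gap: 0.46
finger_force: 40.0
```

```bash
python3 st.py
```

```text
16.62 q7 -1.436 [ 0.6482 -0.0529  0.1651] yaw 0.2773 M [-0.273  0.56  -0.129] F [-2.1 -1.2 -0.1] 0.45980626652290746 39.999874234199524
```

>>> drive_tool(rows=[[0.3,0,0,0.1,0.03]])

```text
t: 16.75
position: [0.6483, -0.0529, 0.1652]
orientation: [0.988, 0.153, -0.0, -0.0]
contact_force: [-2.4, -1.6, -1.0]
finger_gap: 0.459
finger_force: 40.0
```

```bash
python3 st.py
```

```text
16.75 q7 -1.409 [ 0.6483 -0.0529  0.1652] yaw 0.307 M [-0.296  0.702 -0.181] F [-2.4 -1.6 -1. ] 0.45949714679034476 39.999797344207764
```

>>> drive_tool(rows=[[0.3,0,0,-0.1,-0.03]])

```text
t: 16.88
position: [0.6483, -0.0528, 0.1652]
orientation: [0.991, 0.137, -0.0, -0.0]
contact_force: [-3.6, -1.4, -1.4]
finger_gap: 0.462
finger_force: 40.0
```

```bash
python3 st.py
```

```text
16.88 q7 -1.439 [ 0.6483 -0.0528  0.1652] yaw 0.2744 M [-0.363  0.868  0.26 ] F [-3.6 -1.4 -1.4] 0.4620842014192001 39.99892294406891
```

>>> drive_tool(rows=[[0.3,0,0,-0.1,-0.03]])

```text
t: 17.0
position: [0.6483, -0.0528, 0.165]
orientation: [0.993, 0.121, -0.0, -0.0]
contact_force: [-4.7, -3.1, -1.5]
finger_gap: 0.458
finger_force: 40.0
```

```bash
python3 st.py
```

```text
17.0 q7 -1.468 [ 0.6483 -0.0528  0.165 ] yaw 0.2423 M [-0.454  0.942  0.28 ] F [-4.7 -3.1 -1.5] 0.45841330384552187 39.99916970729828
```

>>> drive_tool(rows=[[0.3,0,0,-0.1,-0.03]])

```text
t: 17.12
position: [0.6483, -0.0529, 0.1649]
orientation: [0.994, 0.106, -0.0, 0.0]
contact_force: [-4.4, -3.1, -3.1]
finger_gap: 0.461
finger_force: 40.0
```

```bash
python3 st.py
```

```text
17.12 q7 -1.496 [ 0.6483 -0.0529  0.1649] yaw 0.2124 M [-0.535  1.083  0.29 ] F [-4.4 -3.1 -3.1] 0.46115465037085157 39.9989515542984
```

>>> drive_tool(rows=[[0.3,-0.2,-0.1,-0.3,-0.03],[0.3,-0.2,-0.1,0,0],[0.3,0,0,0,0]])

```text
t: 17.5
position: [0.6483, -0.0529, 0.1648]
orientation: [0.996, 0.092, 0.0, -0.0]
contact_force: [-3.3, -0.5, -3.7]
finger_gap: 0.462
finger_force: 40.0
```

```bash
python3 st.py
```

```text
17.5 q7 -1.521 [ 0.6483 -0.0529  0.1648] yaw 0.1849 M [-0.487  0.655 -0.052] F [-3.3 -0.5 -3.7] 0.4620805199283249 39.999091029167175
```

>>> drive_tool(rows=[[0.7,0,0,0,0],[1,0,0,0,0],[1,0,0,0,0],[1,0,0,0,0],[1,0,0,20,0],[1,0,0,40,0],[1,0,0,50,0],[1,0,0,20,0],[1,-60,-60,0,0],[1,-60,-60,0,0],[1,-30,-60,0,0],[1,0,-60,0,0]])

```text
t: 19.0
position: [0.5305, -0.2588, 0.2976]
orientation: [0.996, 0.092, 0.001, 0.001]
contact_force: [1.3, 0.8, 0.9]
finger_gap: 1.001
finger_force: 0.0
```

```bash
python3 st.py
python3 - <<'E'
from h import *
a=viewer.snapshot('top')[155:290,320:410,::-1];b=viewer.snapshot('scene')[155:300,205:360,::-1]
q=np.zeros((600,800,3),np.uint8);q[:594,:396]=cv2.resize(a,None,fx=4.4,fy=4.4,interpolation=2)
q[:374,400:]=cv2.resize(b,(400,374),interpolation=2);cv2.imwrite('pics/c4.png',q)
E
```

```text
19.0 q7 -1.083 [ 0.5305 -0.2588  0.2976] yaw 0.1847 M [ 0.084 -0.036 -0.016] F [1.3 0.8 0.9] 1.0014153588131869 0.0
```

View pics/c4.png

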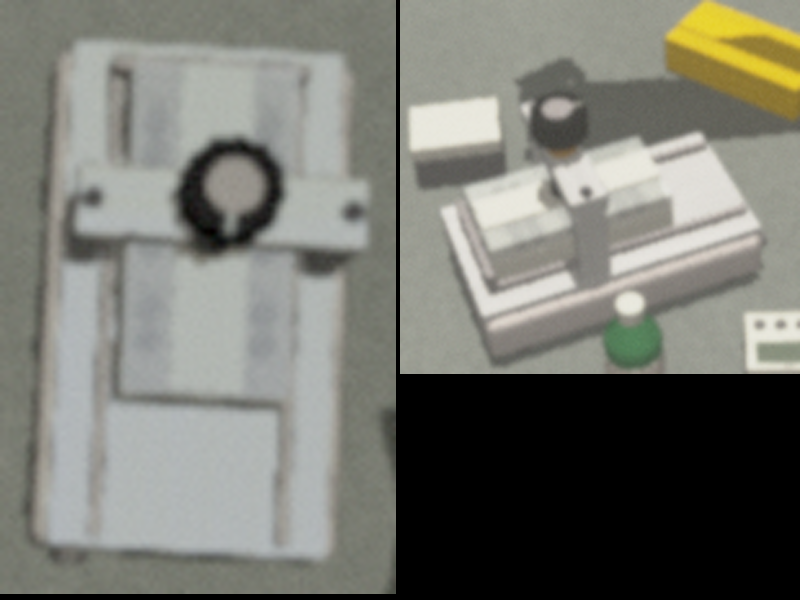

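The rack sits flush with the rear stop, with its front edge at crop row ~397. The knob pointer has swung round to (230,232), the gripper is clear, and the bystanders haven't moved. Handing in.

```bash
python3 -c "
from h import *
print(workorder.close_job())"
```

```text
the job is handed in; nothing more can be done
None
```

I pushed the rack home against the rear stop, turned the knob about 2.8 rad clockwise to clamp it at an estimated 30 N (give or take 4 N, from knob torque), let go, and handed the job in; no pass or fail came back.

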